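# Clip a vase-profile template to the gauge board

### The job

Slide the aluminium vase-profile template along the bench, without lifting or toppling it, until its sheet lies flat against the near face of the fixed upright plywood board with the side edges of the two in line. Then pinch open the spring clip that sits on the rack strip, take it off, and let it close over the top edges of sheet and board together, upright, near their middle and well down on them, so that it clamps both. Leave the vase, the mug and the marker pen where they are.

Things in the scene. Friction and masses are not known exactly. Their poses are not given: they have to be found in the camera images.
- board: Fixed gauge stand: upright plywood board 120 wide (y), 100 high, 6 thick (x 0 to 6), on a dark steel foot 30 high running back to x +91. Origin: bottom centre of the board's near face, at bench level; z up, +x points through the board, away from the template.
- template: Loose, 0.45 kg: upright aluminium sheet 120 wide (y), 100 high, 4 thick (x -4 to 0), its +y edge cut in with a vase curve between full-width top and bottom; behind it a wooden block 56 wide (y), 30 high, x -104 to -4. Origin: bottom centre of the sheet's far face, at bench level; z up, +x toward the board. In place, its origin and axes coincide with the board's.
- clip: Loose dark steel spring clip, 70 g, 24 wide along its hinge (y). Origin: middle of the hinge axis. At the start it is astride the rack strip, z up, x across the strip, hinge 14 above the strip's top. Two flat jaws, 4 thick, reach down to z -42, parallel and 10 apart when it holds 10 mm (the strip, or sheet plus board). The frame is that of the -x half: it leans 0.25 rad when squeezed open.
- clip_grip (a point): Grip point midway between the clip's two handles, 34 above the hinge (moves with the -x half). The handles are 46 long flat plates, 24 wide, in a V leaning 0.25 rad outward, up to z +45 above the hinge, there 51 apart over their outsides. Squeezing them along x with about 10 N until parallel (29 over the outsides) opens the jaws to 30 at the tips, 17 near the hinge.
- clip_jaw (a joint): Opening angle of the clip (rad): 0 when holding 10 mm, -0.2 empty and shut, 0.5 fully open with handles parallel. A spring closes it.
- rack: Fixed clip rack: wooden foot 70 (x) by 90 (y), 12 high, with an upright steel strip 10 thick (x), 80 long (y), top edge at 75. Origin: centre of its underside; z up. It stands on the left or the right of the bench.
- vase: Bystander: loose yellow vase with a long neck, 160 high, 104 across. Origin: centre of its foot. It stands on the other side from the rack.
- mug: Bystander: loose white mug, 90 high, 80 across. Origin: centre of its foot.
- marker: Bystander: loose marker pen lying on the bench, 135 long, 17 thick. Origin: on its underside, 45 from its blunt end.

How it is judged:
By the outcome, as a careful person would: the job done as asked, in the order asked, and still so for the second after the job is handed in, with the robot touching nothing.
It also fails if it takes over 51 s, if anything falls off the work surface, if the arm or the gripper's body presses on something with over 40 N, if the wrist force passes 120 N, or if a joint passes its speed limit or range.

### The arm

A 7-joint arm with a two-finger parallel gripper is mounted at the origin on the work surface. World frame = base frame: x ahead of the robot, y to its left, z up, the work surface at z = 0. Lengths are in m, angles in rad, forces in N, time in s.
With the tool pointing down it reaches from about 0.35 to 0.9 m from the base axis. Payload 7.2 kg.
Tool frame: the origin (TCP) lies midway between the tips of the shut fingers; the grasp point (between the pads) lies 19 mm behind it; z points along the fingers, y is the line along which they close (so a half turn about z gives the same grasp; the last joint's range is limited). The gripper opens to 88 mm and grips with 3 to 60 N. Pads are 20 mm wide; open, the fingers measure 115 mm over their backs; the gripper's body (75 mm by 178 mm) begins 61 mm behind the grasp point.
Start: joints at [-1.294, 0.411, -0.013, 1.596, 0.006, 1.134, -0.082], TCP at [0.211, 0.588, 0.223] pointing down, gripper open.
Joint ranges: [-2.95, 2.95], [-0.29, 1.99], [-1.47, 1.44], [0.14, 2.54], [-1.03, 4.17], [0.13, 1.85], [-2.86, 2.86]. Speed limits (rad/s): [2.39, 2.39, 3.01, 3.01, 3.14, 3.14, 3.14].

### API

Orientations are given as a unit quaternion [w, x, y, z].
In Python, from workcell import r gives the robot as it stands. The module is installed in compiled form; this text tells all that it offers. Calls block until the motion is done:
- r.move_ptp(position, orientation): joint-space move of the TCP to a pose.
- r.move_straight(position, ori=None, rate=0.15, stop_force=None): straight line of the TCP; ori=None keeps the orientation; rate is the mean speed in m/s. With stop_force (N) it stops when the force on the tool has changed by that much, and returns True; else False.
- r.set_joints(angles): joint-space move.
- r.grip(opening, newtons=None): finger opening in m; newtons is the grip in N (None keeps the last); returns when the fingers have stopped.
- r.hold(seconds).
- r.inverse_kinematics(position, orientation): joint angles nearest the present ones, or None.
- r.grab_frame(name): name is "scene" or "top" or "wrist"; returns a dict with "frame" (480x640x3 uint8, red, green, blue), "z_map" (480x640 float32, m along the optical axis (not along the pixel's ray), 0 where there is no reading), "camera_matrix" (3x3 intrinsics, pixels), "xyz" and "rotation" of the camera in the world. Camera axes: x right, y up, looking along -z (the intrinsics and any distortion apply to the point x, -y, -z); pixel columns grow to the right and rows downward; lengths in m; the calibration is good to about 2 mm. A picture is of the moment at which its call begins.
A pose or a line that the arm cannot do raises r.IKError and nothing moves.
- r.close_job(): hands the job in; it is judged then, once.
Readings, each from a call of its own:
- r.current_time_s(): time.
- r.current_joint_pos(): joint angles.
- r.current_qd(): joint speeds.
- r.current_tau(): joint torques, N m.
- r.current_ee_pos(): TCP position.
- r.current_eef_rot(): TCP orientation.
- r.current_ft_force(): force on the tool from outside, world axes, zero at the start.
- r.current_ft_torque(): the same for the moment, N m.
- r.current_finger_gap(): finger opening in m.
- r.current_grip_force(): force on a finger pad.
Only numpy, scipy, OpenCV 4.12 (cv2) and the standard library are available. Lean on these libraries where they do the work, as an engineer would, in place of code of your own. Each camera call takes 0.05 s, during which the arm holds its last target. There are 200 camera calls.

## Working session

There is one attempt and no reset: what is moved stays moved. The work goes in short steps, each a Python script; the robot and the scene stay as the last script left them, time stands still between calls to the robot, and variables do not carry over. Pictures are saved under pics/ and viewed, at most 10 in all, crops included, and the job is handed in when it is done.

```bash
mkdir -p pics; python3 - <<'E'
from workcell import r
import cv2,numpy as np
for n in ["scene","top"]:
    f=r.grab_frame(n); cv2.imwrite(f"pics/{n}0.png",f["frame"][...,::-1]); np.savez(f"{n}0.npz",**f)
    print(n,f["camera_matrix"].tolist(),np.round(f["xyz"],3),np.round(f["rotation"],3).tolist(),[k for k in f], (f["z_map"]>0).mean())
print(r.current_eef_rot(),r.current_time_s())
E
```

```text
scene [[490.7418937279521, 0.0, 321.29265412079695], [0.0, 490.7418937279521, 233.5048628953307], [0.0, 0.0, 1.0]] [ 0.926 -0.58   0.886] [0.905, 0.33, 0.094, 0.25] ['frame', 'z_map', 'camera_matrix', 'xyz', 'rotation'] 0.9959147135416667
top [[586.6667149375305, 0.0, 320.9203506694197], [0.0, 586.6667149375305, 244.11868881591175], [0.0, 0.0, 1.0]] [ 0.342 -0.     1.328] [0.723, 0.076, -0.07, -0.683] ['frame', 'z_map', 'camera_matrix', 'xyz', 'rotation'] 0.9958756510416666
[-6.26371850e-05  1.71531588e-01  9.85178381e-01 -6.83989415e-04] 0.1
```

View pics/scene0.png

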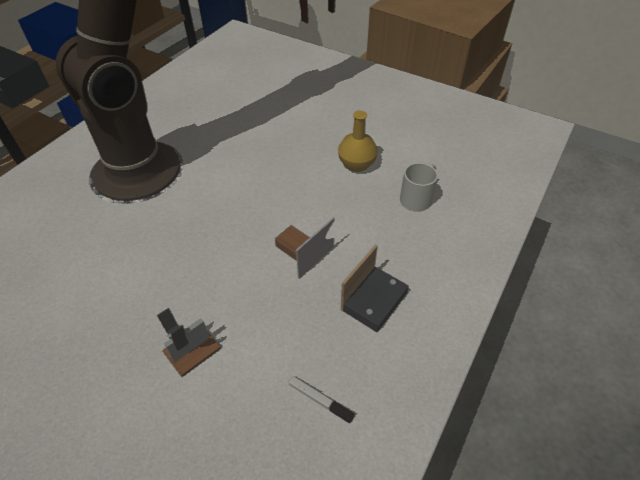

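View pics/top0.png

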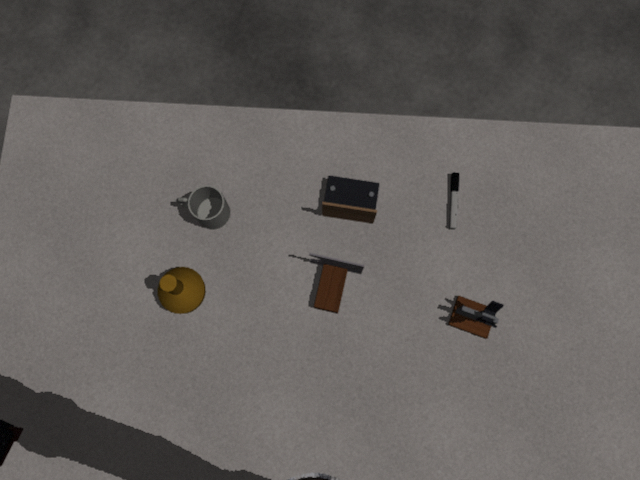

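```bash
cat > h.py <<'E'
import numpy as np,cv2
from scipy.spatial.transform import Rotation as R
def rot(q): return R.from_quat(np.roll(np.array(q),-1))
def cloud(f):
    K=f["camera_matrix"]; z=f["z_map"]; v,u=np.mgrid[:480,:640]
    p=np.stack([(u-K[0,2])/K[0,0]*z,-(v-K[1,2])/K[1,1]*z,-z],-1)
    return rot(f["rotation"]).apply(p.reshape(-1,3)).reshape(480,640,3)+f["xyz"]
def down(yaw): # tool z down, tool y (closing) along world direction yaw
    c,s=np.cos(yaw),np.sin(yaw); y=np.array([c,s,0]); z=np.array([0,0,-1.]); x=np.cross(y,z)
    return np.roll(R.from_matrix(np.stack([x,y,z],1)).as_quat(),1)
def rect(P): # min-area rect in mm
    c,s,a=cv2.minAreaRect((P[:,:2]*1000).astype(np.float32)); return np.round(c,1),np.round(s,1),round(a,1)
E
python3 - <<'E'
from h import *
for n in ["top","scene"]:
    f=dict(np.load(n+"0.npz")); P=cloud(f); z=P[...,2]
    print(n,"bench z",np.round(np.percentile(z[150:350,250:300],[5,50,95]),4))
    m=((z>.008)&(P[...,0]>.2)&(P[...,0]<.75)&(abs(P[...,1])<.5)).astype(np.uint8)
    k,L,S,C=cv2.connectedComponentsWithStats(m)
    for i in range(1,k):
        if S[i,4]<40: continue
        q=P[L==i]; print(i,S[i].tolist(),"mean",q.mean(0).round(3),"zmax",q[:,2].max().round(3),rect(q))
        for lo,hi in [(.008,.018),(.025,.035),(.07,.08),(.093,.107),(.107,.14)]:
            s=q[(q[:,2]>lo)&(q[:,2]<hi)]
            if len(s)>15: print("   ",lo,len(s),np.median(s[:,2]).round(4),rect(s))
E
```

```text
top bench z [-0.0053 -0.0008  0.0039]
472 [176, 186, 54, 43, 1056] mean [0.678 0.28  0.069] zmax 1.328 (array([546.3, 145.6]), array([493.6,  86.2]), 45.5)
    0.008 94 0.0118 (array([680.6, 275.5]), array([76.2, 75. ]), 23.8)
    0.025 109 0.0299 (array([684.8, 285.9]), array([100.7,  74.7]), 50.3)
    0.07 142 0.0755 (array([684.6, 284.1]), array([97.6, 75.2]), 48.6)
474 [322, 187, 56, 36, 1626] mean [ 0.706 -0.041  0.056] zmax 1.328 (array([548.3, -24. ]), array([119.6, 414.5]), 84.4)
    0.008 54 0.0131 (array([683.1, -36.8]), array([116.9,   3.1]), 83.7)
    0.025 890 0.0296 (array([716. , -40.9]), array([120.4,  73.7]), 86.4)
    0.07 62 0.0752 (array([682.9, -37.4]), array([118.2,   2.8]), 84.4)
    0.093 194 0.0988 (array([685.1, -37.3]), array([119. ,   8.9]), 83.5)
493 [449, 196, 9, 33, 234] mean [ 0.709 -0.279  0.02 ] zmax 1.328 (array([ 534. , -160.6]), array([ 51.4, 497.3]), 55.9)
    0.008 205 0.0146 (array([ 710.8, -280.6]), array([16.2, 77.1]), 88.2)
647 [309, 253, 55, 61, 1580] mean [ 0.528 -0.009  0.049] zmax 1.328 (array([470.5,  18.4]), array([118.5, 230. ]), 71.0
[... 2873 characters left out ...]
[120.6,   7.7]), 84.3)
5 [157, 308, 64, 68, 2157] mean [ 0.48  -0.336  0.05 ] zmax 0.137 (array([ 475.6, -329.3]), array([90.3, 70.9]), 72.4)
    0.008 850 0.0117 (array([ 475.6, -329.3]), array([90.3, 70.9]), 72.4)
    0.025 115 0.0301 (array([ 479.1, -330.6]), array([80. ,  8.3]), 68.6)
    0.07 210 0.0743 (array([ 476.6, -329.2]), array([80.1, 15.6]), 73.2)
    0.093 153 0.0984 (array([ 470.7, -344.1]), array([27. , 36.7]), 72.7)
    0.107 288 0.1232 (array([ 469.5, -341.9]), array([24.2, 53.2]), 72.7)
6 [289, 376, 37, 29, 374] mean [ 0.714 -0.285  0.015] zmax 0.02 (array([ 712.8, -283.9]), array([17.1, 74.7]), 88.2)
    0.008 349 0.015 (array([ 712.8, -283.9]), array([17.1, 74.7]), 88.2)
```

```bash
python3 - <<'E'
from h import *
from workcell import r
p=[.510,-.0065,.26]
best=None
for a in (80.4,-99.6):
    q=r.inverse_kinematics(p,down(np.radians(a))); print(a,None if q is None else np.round(q,2))
    if q is not None and (best is None or abs(q[6])<abs(best[1][6])): best=(a,q)
print(best[0]); r.move_ptp(p,down(np.radians(best[0])))
f=r.grab_frame("wrist"); cv2.imwrite("pics/w1.png",f["frame"][...,::-1]); np.savez("w1.npz",**f)
print(r.current_time_s(),r.current_ee_pos(),f["xyz"],f["rotation"])
E
```

```text
80.4 [-0.58  0.19  0.58  1.85 -0.11  1.14  1.45]
-99.6 [-0.8   0.22  0.86  1.86 -0.19  1.14 -1.61]
80.4
2.525 [ 0.51010389 -0.00557769  0.25986314] [0.43415052 0.00676591 0.42161274] [ 0.75609815 -0.10692998 -0.08973821  0.63939707]
```

View pics/w1.png

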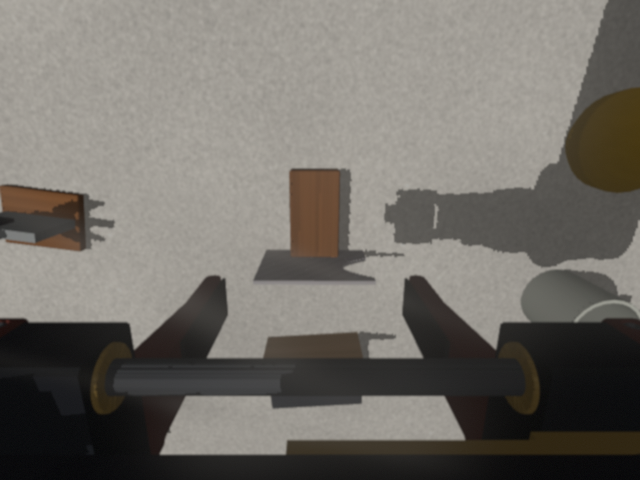

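```bash
python3 - <<'E'
from h import *
f=dict(np.load("w1.npz")); P=cloud(f); c=f["frame"].astype(int)
roi=np.zeros((480,640),bool); roi[150:300,230:400]=1
print("bench",np.median(P[50:150,200:400,2]))
blk=roi&(c[...,0]-c[...,2]>25)&(P[...,2]>.02)&(P[...,2]<.04); print("block",blk.sum(),np.median(P[blk][:,2]),rect(P[blk]))
top=roi&(P[...,2]>.092)&(P[...,2]<.108); print("sheet",top.sum(),np.median(P[top][:,2]),rect(P[top]))
roi[:]=0; roi[330:358,255:375]=1
top=roi&(P[...,2]>.09)&(P[...,2]<.11); print("board",top.sum(),np.median(P[top][:,2]) if top.any() else 0,rect(P[top]) if top.any() else 0)
E
```

```text
bench -0.00039758197701406095
block 4228 0.029506469278345993 (array([516.4,  -8.2]), array([55.2, 99.7]), 80.3)
sheet 801 0.09890006684637098 (array([567.5, -16.7]), array([119.6,   5.3]), 80.4)
board 0 0 0
```

```bash
python3 - <<'E'
from h import *
from workcell import r
o=down(np.radians(80.3))
r.move_straight([.5105,-.0072,.06],o,rate=.2)
print(r.move_straight([.5105,-.0072,.006],rate=.08,stop_force=15))
r.grip(.04,15); print(r.current_finger_gap(),r.current_grip_force(),r.current_ee_pos(),r.current_ft_force())
r.move_straight([.5977,-.0289,.006],down(np.radians(83.9)),rate=.06)
print(r.current_time_s(),r.current_ee_pos(),r.current_ft_force())
for n in ["scene","top","wrist"]:
    f=r.grab_frame(n); np.savez(n+"2.npz",**f); 
    P=cloud(f); z=P[...,2]; m=(z>.093)&(z<.107)&(P[...,0]>.62)&(P[...,0]<.72)&(P[...,1]>-.11)&(P[...,1]<.04)
    k,L,S,C=cv2.connectedComponentsWithStats(m.astype(np.uint8))
    for i in range(1,k):
        if S[i,4]>30: print(n,S[i],rect(P[L==i]))
fs=[dict(np.load(n+"2.npz"))["frame"] for n in ("scene","wrist")]
cv2.imwrite("pics/s2.png",np.hstack([cv2.resize(fs[0][180:360,220:460],(480,360)),cv2.resize(fs[1],(320,240))[:,:].repeat(1,0) if 0 else cv2.copyMakeBorder(cv2.resize(fs[1],(320,240)),0,120,0,0,cv2.BORDER_CONSTANT)])[...,::-1])
E
```

```text
False
0.05608239349629529 14.99612420797348 [ 0.51065431 -0.00695135  0.00619227] [-0.41454543  1.64855437  2.58862832]
6.75 [ 0.59493973 -0.0284407   0.00578865] [-8.38427687  1.49956666 10.36135801]
scene [327 232  25  24 108] (array([624.2, -16.9]), array([77.1, 12.3]), 78.4)
scene [328 237  36  41 155] (array([654.2, -35.8]), array([120.5,   5.4]), 84.3)
scene [342 244  36  42 209] (array([688.1, -39.3]), array([120.9,   7.9]), 84.6)
scene [319 258   9  11  36] (array([624.7, -75.3]), array([25.1,  4.1]), 78.1)
```

View pics/s2.png

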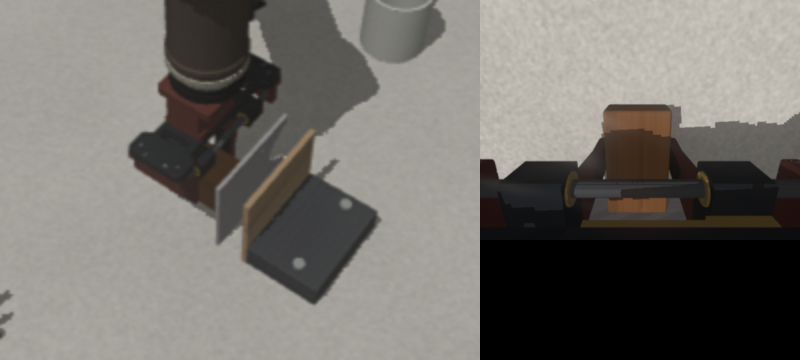

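```bash
python3 - <<'E'
from h import *
from workcell import r
c=np.array([.5977,-.0289,.006]); x=np.array([.9954,-.096,0]); y=np.array([.096,.9954,0])
print(r.move_straight(c+x*.036-y*.0002,down(np.radians(84.2)),rate=.03,stop_force=15))
print(r.current_ee_pos(),(r.current_ee_pos()-c)@x,r.current_ft_force(),r.current_ft_torque())
def look():
    f=r.grab_frame("scene"); np.savez("scene3.npz",**f)
    P=cloud(f); c=f["frame"].astype(int); z=P[...,2]; m=(z>.093)&(z<.107)&(P[...,0]>.672)&(P[...,0]<.72)&(P[...,1]>-.115)&(P[...,1]<.04)
    print(rect(P[m])); return f
look()
r.grip(.075); 
print(r.current_time_s(),r.current_ee_pos()); f=look()
cv2.imwrite("pics/s3.png",cv2.resize(f["frame"][200:350,280:440],(800,750),interpolation=cv2.INTER_CUBIC)[:600,:,::-1])
E
```

```text
False
[ 0.62793239 -0.03222828  0.00488641] 0.0304128374105218 [-14.91097917   1.80620406  11.662067  ] [0.47885148 3.35730567 0.08461128]
(array([686.1, -38.8]), array([122.5,  12.3]), 83.9)
8.8167 [ 0.63373474 -0.03263461  0.00599666]
(array([683.6, -30.1]), array([138. ,  24.4]), 89.0)
```

View pics/s3.png

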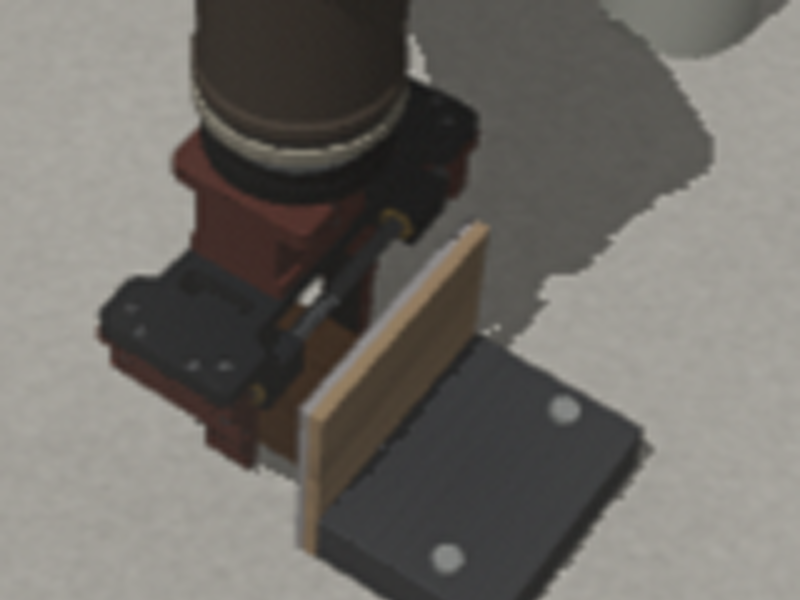

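```bash
python3 - <<'E'
from h import *
from workcell import r
x=np.array([.9954,-.096,0]); o=np.array([.6835,-.0380,0]); q=down(np.radians(84.2))
p=r.current_ee_pos(); r.move_straight([p[0],p[1],.10],rate=.2)
b=o-x*.130; r.move_straight([b[0],b[1],.10],q,rate=.2); r.grip(0.0,20)
b[2]=.014; r.move_straight(b,rate=.15)
print(r.move_straight(b+x*.045,rate=.04,stop_force=12),(r.current_ee_pos()-o)@x,r.current_ft_force())
r.hold(.3); print(r.current_ft_force())
p=r.current_ee_pos()-x*.02; p[2]=.014; r.move_straight(p,rate=.1); p[2]=.15; r.move_straight(p,rate=.25); r.grip(.088)
# above clip
best=None; t=[.470,-.342,.26]
for a in (-17.5,162.5):
    s=r.inverse_kinematics(t,down(np.radians(a))); print(a,None if s is None else np.round(s,2))
    if s is not None and (best is None or abs(s[6])<abs(best[1][6])): best=(a,s)
r.move_ptp(t,down(np.radians(best[0]))); print(r.current_time_s(),best[0],r.current_ee_pos())
for n in ["scene","top","wrist"]:
    f=r.grab_frame(n); np.savez(n+"4.npz",**f); P=cloud(f); z=P[...,2]
    B=lambda a,b,c,d,lo,hi:(z>lo)&(z<hi)&(P[...,0]>a)&(P[...,0]<b)&(P[...,1]>c)&(P[...,1]<d)
    for k,m in dict(pair=B(.665,.72,-.115,.04,.093,.107),strip=B(.41,.53,-.4,-.27,.069,.079),handles=B(.41,.53,-.4,-.27,.112,.145),foot=B(.41,.53,-.4,-.27,.008,.018)).items():
        if m.sum()>30: print(n,k,m.sum(),rect(P[m]),"zmax",np.percentile(P[m][:,2],98).round(4))
s=dict(np.load("scene4.npz"))["frame"][200:340,300:430]; t=dict(np.load("top4.npz"))["frame"][160:320,290:390]
cv2.imwrite("pics/p4.png",np.hstack([cv2.resize(s,(400,430),interpolation=2),cv2.resize(t,(269,430),interpolation=2)])[...,::-1])
cv2.imwrite("pics/w4.png",dict(np.load("wrist4.npz"))["frame"][...,::-1])
E
```

```text
True -0.11534578597617245 [ 0.30100935  0.9450304  -0.58867501]
[1.18016094 0.32900833 0.61292883]
-17.5 [-0.19  0.45  1.04  1.7  -0.41  1.23  0.64]
162.5 [-0.29  0.57  1.26  1.71 -0.56  1.29 -2.35]
16.5333 -17.5 [ 0.47067087 -0.34073268  0.25941021]
scene pair 307 (array([686.4, -39.4]), array([120.4,  12.4]), 84.3) zmax 0.1023
scene strip 231 (array([ 476.6, -329.4]), array([80.3, 16.5]), 73.2) zmax 0.0777
scene handles 248 (array([ 469.6, -342.1]), array([24. , 52.1]), 72.8) zmax 0.1353
scene foot 843 (array([ 475.2, -329.1]), array([90.1, 71.4]), 72.9) zmax 0.0163
top pair 294 (array([683.6, -36.9]), array([119.8,  12.4]), 84.6) zmax 0.1033
top strip 103 (array([ 475.4, -308.5]), array([43.6, 15.9]), 75.0) zmax 0.078
top handles 74 (array([ 487.5, -345.6]), array([24.4, 10.4]), 73.7) zmax 0.1356
top foot 545 (array([ 475.8, -314.3]), array([65.9, 70.8]), 72.0) zmax 0.0164
wrist strip 544 (array([ 472., -328.]), array([79.2, 17.8]), 66.9) zmax 0.0762
wrist handles 729 (array([ 467.7, -341.3]), array([24.3, 50.6]), 72.5) zmax 0.1343
wrist foot 2865 (array([ 474.3, -319.7]), array([72.4, 70.2]), 72.9) zmax 0.0134
```

View pics/p4.png

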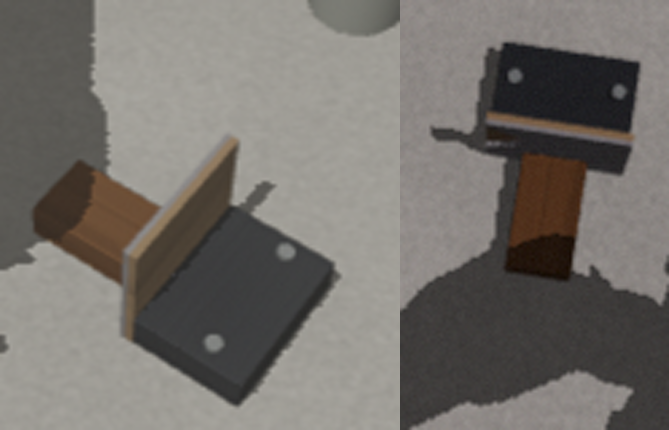

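View pics/w4.png

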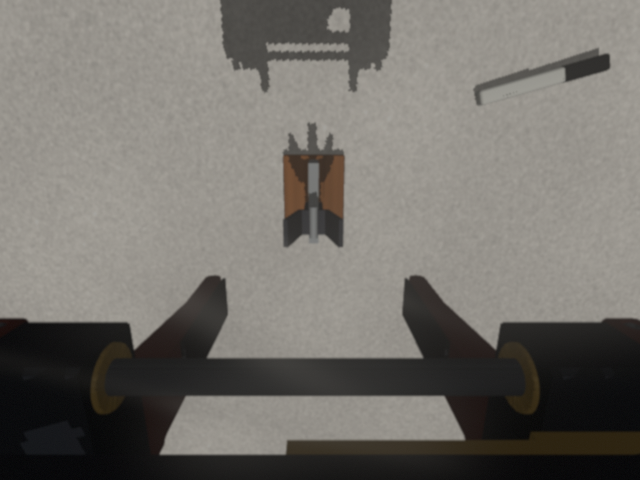

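```bash
python3 - <<'E'
from h import *
from workcell import r
q=down(np.radians(-17.3)); c=np.array([.4683,-.3412,.104])
r.move_straight(c+[0,0,.05],q,rate=.2); print(r.move_straight(c,rate=.1,stop_force=10),r.current_ft_force())
r.grip(.02,20); r.hold(.2); print(r.current_finger_gap(),r.current_grip_force(),r.current_ee_pos(),r.current_ft_force())
r.move_straight(c+[0,0,.01],rate=.05); print(r.current_ft_force())
r.move_straight(c+[0,0,.10],rate=.15)
t=np.array([.6846,-.0383,.23]); r.move_straight(t,down(np.radians(-5.6)),rate=.2)
r.hold(.2); print(r.current_finger_gap(),r.current_ee_pos(),r.current_time_s())
for n in ["scene","wrist","top"]:
    f=r.grab_frame(n); np.savez(n+"5.npz",**f)
s=dict(np.load("scene5.npz"))["frame"][130:330,250:450]; t=dict(np.load("wrist5.npz"))["frame"]
cv2.imwrite("pics/p5.png",np.hstack([cv2.resize(s,(400,400),interpolation=2),cv2.copyMakeBorder(cv2.resize(t,(400,300)),0,100,0,0,0)])[...,::-1])
E
```

```text
False [-0.10875247 -1.34268961  0.40265475]
0.027072806800257972 19.988572597503662 [ 0.4682963  -0.3412077   0.10398008] [-0.67657327 -0.34191636 -1.12660433]
[ 0.0376457  -0.15551892 -0.58642207]
0.027165373579937233 [ 0.68441924 -0.03882034  0.23013525] 22.4917
```

View pics/p5.png

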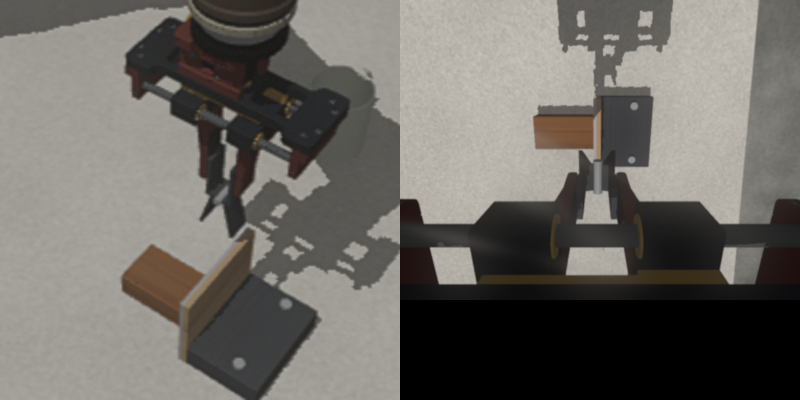

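```bash
python3 - <<'E'
from h import *
x=np.array([np.cos(np.radians(-5.5)),np.sin(np.radians(-5.5))]); y=np.array([-x[1],x[0]]); T=np.array([.68442,-.03882])
for n in ["scene","wrist"]:
    f=dict(np.load(n+"5.npz")); P=cloud(f); z=P[...,2]
    B=lambda lo,hi:(z>lo)&(z<hi)&(abs(P[...,0]-.685)<.04)&(abs(P[...,1]+.04)<.085)
    m=B(.093,.107); print(n,"pair",rect(P[m]), "rel TCP", np.round((np.array(rect(P[m])[0])/1000-T)@np.stack([x,y],1)*1000,1))
    for lo in np.arange(.165,.26,.01):
        m=B(lo,lo+.01)
        if m.sum()<5: continue
        d=(P[m][:,:2]-T)@np.stack([x,y],1)*1000; print(round(lo,3),m.sum(),"x",np.round(np.percentile(d[:,0],[2,98]),1),"y",np.round(np.percentile(d[:,1],[2,98]),1))
E
```

```text
scene pair (array([686. , -39.9]), array([121.3,  11.5]), 83.9) rel TCP [ 1.7 -0.9]
0.165 23 x [-16.   20.3] y [-13.2   7.1]
0.175 54 x [-14.8  19.3] y [-13.   10.1]
0.185 55 x [-11.6  17.5] y [-13.6  10.9]
0.195 49 x [-10.4  14.6] y [-13.5   9.4]
0.205 59 x [-9.7 14.1] y [-15.3  11.1]
0.215 92 x [-11.5  15.1] y [-16.2   9. ]
0.225 63 x [-19.   23.3] y [-13.7   9.6]
0.235 96 x [-20.1  23.9] y [-13.7  10.3]
0.245 98 x [-19.3  24. ] y [-13.5   9.9]
0.255 112 x [-20.1  24.6] y [-13.1   8.6]
wrist pair (array([685.3, -19.9]), array([83. ,  9.9]), 84.0) rel TCP [-0.9 18.9]
0.165 95 x [-20.2  18. ] y [-11.1  12. ]
0.175 191 x [-19.1  16.9] y [-6.3 12.1]
0.185 150 x [-16.7  14.3] y [ 4.2 12.1]
0.195 125 x [-13.7  11.9] y [ 7.3 12.2]
0.205 603 x [-11.4   9. ] y [-13.   14.9]
0.215 1437 x [-12.7  10.2] y [-13.7  13.7]
0.225 360 x [-22.4  20. ] y [-11.1  12.1]
0.235 588 x [-23.   20.6] y [-9.3 12.1]
0.245 716 x [-22.9  20.6] y [-9.2 12.1]
0.255 1731 x [-22.7  20.2] y [-11.4  11.9]
```

```bash
python3 - <<'E'
from h import *
from workcell import r
q=down(np.radians(-5.7)); t=np.array([.6847,-.0380])
print(r.move_straight([*t,.165],q,rate=.1,stop_force=8),r.current_ft_force())
print(r.move_straight([*t,.1287],rate=.04,stop_force=8),r.current_ee_pos(),r.current_ft_force())
r.hold(.2); r.grip(.075); r.hold(.3); print(r.current_ee_pos(),r.current_ft_force())
p=r.current_ee_pos(); r.move_straight([p[0],p[1],.25],rate=.15)
r.move_ptp([.45,-.10,.32],q); print(r.current_time_s())
for n in ["scene","top"]:
    f=r.grab_frame(n); np.savez(n+"6.npz",**f); P=cloud(f); z=P[...,2]
    B=lambda lo,hi:(z>lo)&(z<hi)&(abs(P[...,0]-.685)<.05)&(abs(P[...,1]+.04)<.085)
    for k,m in dict(pair=B(.093,.106),handles=B(.14,.17)).items():
        if m.sum()>20: print(n,k,m.sum(),rect(P[m]),np.percentile(P[m][:,2],98).round(4))
s=dict(np.load("scene6.npz"))["frame"][180:340,300:430]; t=dict(np.load("top6.npz"))["frame"][90:340,140:500]
cv2.imwrite("pics/p6.png",np.hstack([cv2.resize(s,(400,492),interpolation=2),cv2.copyMakeBorder(cv2.resize(t,(400,278),interpolation=2),0,214,0,0,0)])[...,::-1])
E
```

```text
False [-0.21800336 -0.36383847 -0.60524642]
False [ 0.6848688  -0.03807904  0.12899501] [-0.49707685  0.87319267  0.03255754]
[ 0.68468567 -0.03800159  0.12869068] [0.78072744 0.282642   0.64211493]
27.8333
scene pair 221 (array([687.5, -39.6]), array([121.2,  16.6]), 82.3) 0.1032
scene handles 131 (array([685.6, -39.3]), array([25.4, 51.2]), 83.7) 0.16
top pair 223 (array([682. , -36.7]), array([120. ,  15.7]), 85.1) 0.1039
top handles 97 (array([684. , -36.2]), array([23.7, 51.3]), 82.8) 0.1602
```

View pics/p6.png

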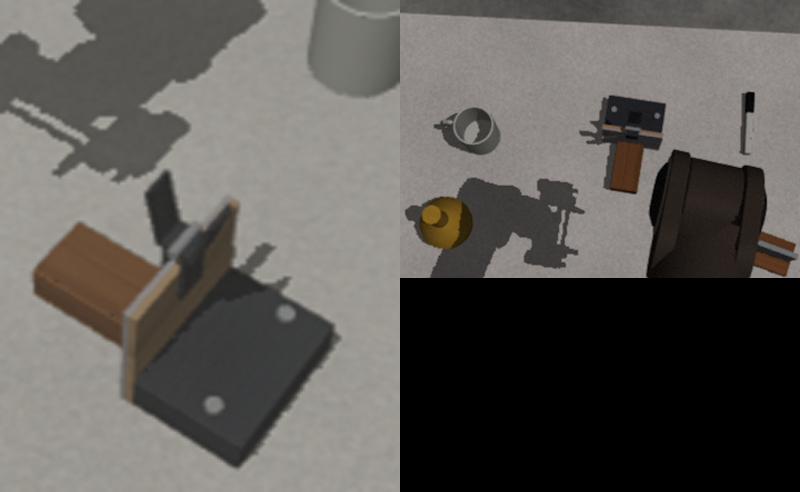

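```bash
python3 -c "
from workcell import r
print(r.close_job(), r.current_time_s())"
```

```text
the job is handed in; nothing more can be done
the job is handed in; nothing more can be done
```

The template's sheet lies flat against the board with its side edges in line to within about 1 mm. The clip clamps both, upright, near their middle, with its hinge about 15 mm above the top edges. The vase, mug and marker look untouched, and I handed the job in at about 28 s.

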